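Slide the tamper into its gap and shut the cabinet

ROBOT

A 6-joint arm with a two-finger parallel gripper is mounted at the origin on the work surface. World frame = base frame: x ahead of the robot, y to its left, z up, the work surface at z = 0. Lengths are in m, angles in rad, forces in N, time in s.
With the tool pointing down it reaches from about 0.275 to 0.825 m from the base axis. Payload 4.9 kg.
Tool frame: the origin (TCP) lies midway between the tips of the shut fingers; the grasp point (between the pads) lies 19 mm behind it (bot.grip_depth is the distance from the TCP to the grasp point, in m); z points along the fingers, y is the line along which they close (so a half turn about z gives the same grasp; the last joint's range is limited). The gripper opens to 85 mm and grips with 20 to 120 N. Pads are 22 mm wide; open, the fingers measure 114 mm over their backs; the gripper's body (76 mm by 85 mm) begins 54 mm behind the grasp point. The pads swing forward as they close: fully open they stand 13 mm farther back than shut.
Start: joints at [1.003, 0.326, -0.193, 1.052, 0, 1.437], TCP at [0.231, 0.499, 0.231] pointing down, gripper open.
Joint ranges: [-2.65, 2.65], [-0.97, 1.79], [-1.3, 1.35], [-1.93, 2.1], [-1.47, 1.37], [-3.14, 3.14]. Speed limits (rad/s): [2.57, 2.57, 3.14, 3.14, 3.14, 3.14].

INTERFACE

Orientations are given as a unit quaternion [w, x, y, z].
In Python, from cell import bot gives the robot as it stands. Calls block until the motion is done:
- bot.move_pose(position, orientation): joint-space move of the TCP to a pose.
- bot.move_linear(position, speed=0.15, rotation=None, until_force=None): straight line of the TCP; rotation=None keeps the orientation; speed is the mean speed in m/s. With until_force (N) it stops when the force on the tool has changed by that much, and returns True; else False.
- bot.goto_joints(angles): joint-space move.
- bot.set_gripper(opening, grasp_force=None): opening from 0.0 (shut) to 1.0 (fully open); grasp_force is the grip in N (None keeps the last); returns when the fingers have stopped.
- bot.wait(seconds).
- bot.solve_ik(position, orientation): joint angles nearest the present ones, or None.
- bot.camera(name): name is "scene" or "side" or "wrist"; returns the picture (480x640x3 uint8, red, green, blue); there is no depth.
- bot.calibration(name): a dict with "mtx" (3x3 intrinsics, pixels), "extrinsics" (4x4, takes a point from world to camera coordinates); the wrist camera has in their place "hand_eye" (4x4, takes a point from camera to tool coordinates, whose origin is the TCP and whose axes are the flange's). Camera axes: x right, y down, z forward; pixel columns grow to the right and rows downward; lengths in m; the calibration is good to about 2 mm. A picture is of the moment at which its call begins: read the wrist's pose just before it. calibration takes no time and is no camera call.
A pose or a line that the arm cannot do raises bot.PlanningError and nothing moves.
- bot.close_job(): hands the job in; it is judged then, once.
Trained networks look in the newest picture that a camera, given by its name, has taken for a name from the list of things; names that differ only in an ending like _2 or _b are one class to them, and where a whole thing is asked for, a point or a joint stands for the part that bears it (a point fixed in the world has none). Each returns a list of dicts, best first, with "confidence" (0 to 1); they miss things now and then, are a little off and sometimes report something else, mostly with a low value. They report only what shows in the picture. A call takes as long as a camera call.
- bot.search_frame(camera, thing): "bbox" ([left, top, width, height] in pixels, round what is visible of it).
Readings, each from a call of its own:
- bot.read_clock(): time.
- bot.read_joint_positions(): joint angles.
- bot.read_joint_vel(): joint speeds.
- bot.read_joint_efforts(): joint torques, N m.
- bot.read_position(): TCP position.
- bot.read_tool_rot(): TCP orientation.
- bot.read_ft_force(): force on the tool from outside, world axes, zero at the start.
- bot.read_moment(): the same for the moment, N m.
- bot.read_gripper_width(): opening from 0.0 (shut) to 1.0 (fully open).
- bot.read_finger_force(): force on a finger pad.
Only numpy, scipy, OpenCV 4.12 (cv2) and the standard library are available. Lean on these libraries where they do the work, as an engineer would, in place of code of your own. Each camera call takes 0.05 s, during which the arm holds its last target. There are 200 camera calls.

TASK

The pine tamper standing in front of the open cabinet is in the way of its door. Without gripping, lifting or tipping the tamper, push it low on its broad foot so that it slides upright along the walnut shelf into the free gap between the cabinet and the jars, until its whole foot is behind the line of the cabinet's front. Then push the cabinet door fully shut, leaving the jars and the funnel where they are.

Things in the scene. Friction and masses are not known exactly. Their poses are not given: they have to be found in the camera images.
- shelf: Fixed walnut-veneer shelf board on the counter. x to the rear (away from the robot), y left, z up; origin at counter height (z = 0) below the cabinet's front right corner. In this frame, mm: board x -180 to 150, y -435 to 305, top face z = 30; back rail 45 high, front face at x = 138.
- cabinet (a point): White cabinet fixed on the shelf's left rear: this point is the bottom of its front right corner, on the board. Shelf frame, mm: box x 0 (the front line) to 136, y 0 to 260, z 30 to 270; hollow, open in front, one inner shelf. Door hinged at its left side, closing over the front.
- tamper: Pine tamper standing upright on the shelf: round foot 64 in diameter, 62 high, tapering to a handle 24 in diameter from 92 mm up, with a 33 mm knob; 300 tall; 0.3 to 0.6 kg. Origin at the centre of the foot's underside, z up the handle; round, yaw means nothing. The foot slides on the board; pushed higher than about 40 mm above it, it may tip.
- gap (a point): Point on the board's top face in the middle of the free gap right of the cabinet, 50 mm behind the cabinet's front line and 64 mm from the cabinet's right side; axes as the shelf's. The gap is about 130 mm wide and 138 mm deep to the back rail.
- cabinet_door (a joint): Cabinet door angle a: 0 shut, grows as it swings out to the robot, 1.57 straight out, limit 2.1. Light, stays where left, no catch. White panel 260 wide, 240 high, 15 thick, top edge at z = 270 mm. Its outer face runs from the hinge along (-sin a, -cos a) of the shelf frame and looks to (-cos a, sin a).
- cabinet_door_hinge (a point): Point on the door's upright hinge axis, half way up the door; the axis is the left edge of the outer face: shelf frame x = -16, y = 260 mm.
- cabinet_door_handle (a point): Small steel knob on the door's outer face: this point is 35 mm out from the face, 230 mm from the hinge and 240 mm above the counter; it need not be used.
- jar_low: Lower of two stacked glass jars with white screw lids, each 84 in diameter and 106 high; origin at the centre of its underside. Stands right of the gap, first or second in the row. Not to be moved.
- jar_top: Upper stacked jar, standing loose on the lower one's lid; origin at the centre of its underside. Not to be moved.
- clip_jar: Glass jar with clip-on glass lid, orange seal and wire clip, 96 in diameter and 160 high; origin at the centre of its underside. Stands right of the gap, first or second in the row. Not to be moved.
- funnel: Grey plastic funnel standing mouth down on the shelf in front of the jars, 112 in diameter, 125 high, light; origin at the centre of its mouth. Not to be moved.

How it is judged:
On the way, in this order (a step that is already met when the one before it is completed fails the run):
1. the tamper stands in the gap, its foot behind the line of the cabinet's front (x of tamper in the frame of gap between -0.02 and 0.07 m and y of tamper in the frame of gap between -0.047 and 0.037 m and z of tamper in the frame of gap between -0.004 and 0.004 m and angle between tamper's own z axis and vertical below 0.06 rad and linear speed of tamper below 0.02 m/s), for 0.2 s.
2. the cabinet door is shut (value of joint cabinet_door below 0.06 rad), for 0.2 s.
At the end, for the whole second after the job is handed in: Tamper upright (within 0.06 rad) and still on the board in the gap, its foot behind the cabinet's front line (2 mm allowed), between cabinet and jars (sideways 47 mm right to 37 mm left of the gap point); door shut within 0.06 rad; jars and funnel within 20 mm of their starts (all of step 1 and value of joint cabinet_door below 0.06 rad and distance of each of jar_low, jar_top, clip_jar, funnel from where it was at the start of the episode below 0.02 m); the robot touches nothing.
It fails at once if the tamper tips (leans more than 0.25 rad) (angle between tamper's own z axis and vertical above 0.25 rad).
It fails at once if the tamper is lifted more than 12 mm off the board, or falls off it (z of tamper in the frame of shelf above 0.042 m or z of tamper in the frame of shelf below 0.02 m).
It fails at once if the tamper is taken between the fingers instead of pushed (horizontal distance between the grasp point and tamper below 0.022 m and z of the grasp point in the frame of tamper below 0.3 m).
It fails at once if the fingers push the tamper above its foot (contact force between the fingers and tamper above 0.5 N and z of the grasp point in the frame of shelf above 0.115 m).
It fails at once if a jar or the funnel is moved more than 20 mm (distance of any of jar_low, jar_top, clip_jar, funnel from where it was at the start of the episode above 0.02 m).
It also fails if it takes over 69 s, if anything falls off the work surface, if the arm or the gripper's body presses on something with over 40 N, if the wrist force passes 120 N, or if a joint passes its speed limit or range.

## Working session

There is one attempt and no reset: what is moved stays moved. The work goes in short steps, each a Python script; the robot and the scene stay as the last script left them, time stands still between calls to the robot, and variables do not carry over. Pictures are saved under pics/ and viewed, at most 10 in all, crops included, and the job is handed in when it is done.

```bash
mkdir -p pics; python3 - <<'E'
from cell import bot
import cv2, numpy as np
np.set_printoptions(precision=4,suppress=True)
for c in ["scene","side"]:
    im=bot.camera(c); cv2.imwrite(f"pics/{c}0.png",im[:,:,::-1])
    k=bot.calibration(c); print(c,k["mtx"].tolist()); print(k["extrinsics"])
    for t in ["tamper","cabinet","cabinet_door","shelf","jar_low","jar_top","clip_jar","funnel","cabinet_door_handle"]:
        print(t,[(np.round(d["bbox"]).tolist(),round(d["confidence"],2)) for d in bot.search_frame(c,t)[:2]])
print(bot.read_clock(), bot.read_tool_rot())
E
```

```text
scene [[525.9442508030465, 0.0, 314.2865698699569], [0.0, 525.9442508030465, 252.25326189225044], [0.0, 0.0, 1.0]]
[[ 0.3182  0.948  -0.0102 -0.1725]
 [ 0.8285 -0.2833 -0.4831 -0.4059]
 [-0.4609  0.1452 -0.8755  1.4379]
 [ 0.      0.      0.      1.    ]]
tamper [([338.0, 137.0, 26.0, 100.0], 0.91)]
cabinet [([138.0, 88.0, 376.0, 280.0], 0.97)]
cabinet_door [([446.0, 86.0, 50.0, 116.0], 0.96)]
shelf []
jar_low [([245.0, 293.0, 43.0, 31.0], 0.84)]
jar_top [([237.0, 241.0, 47.0, 61.0], 0.67)]
clip_jar [([174.0, 264.0, 61.0, 72.0], 0.61), ([445.0, 90.0, 53.0, 108.0], 0.21)]
funnel [([187.0, 219.0, 51.0, 58.0], 0.82)]
cabinet_door_handle [([445.0, 87.0, 52.0, 118.0], 0.56)]
side [[497.0050282478261, 0.0, 325.23123872514117], [0.0, 497.0050282478261, 247.00851475271585], [0.0, 0.0, 1.0]]
[[ 0.6788 -0.7343 -0.0009 -0.4061]
 [-0.5598 -0.5166 -0.6478  0.409 ]
 [ 0.4753  0.4403 -0.7618  0.721 ]
 [ 0.      0.      0.      1.    ]]
tamper [([208.0, 163.0, 49.0, 137.0], 0.64), ([70.0, 75.0, 458.0, 403.0], 0.51)]
cabinet [([69.0, 74.0, 459.0, 404.0], 0.77)]
cabinet_door [([68.0, 106.0, 156.0, 129.0], 0.95)]
shelf [([69.0, 68.0, 463.0, 412.0], 0.97)]
jar_low [([357.0, 288.0, 45.0, 46.0], 0.59)]
jar_top [([356.0, 218.0, 52.0, 76.0], 0.93)]
clip_jar [([392.0, 287.0, 68.0, 94.0], 0.56)]
funnel []
cabinet_door_handle [([68.0, 104.0, 155.0, 136.0], 0.79)]
1.0 [-0.      0.2152  0.9766  0.    ]
```

View pics/scene0.png

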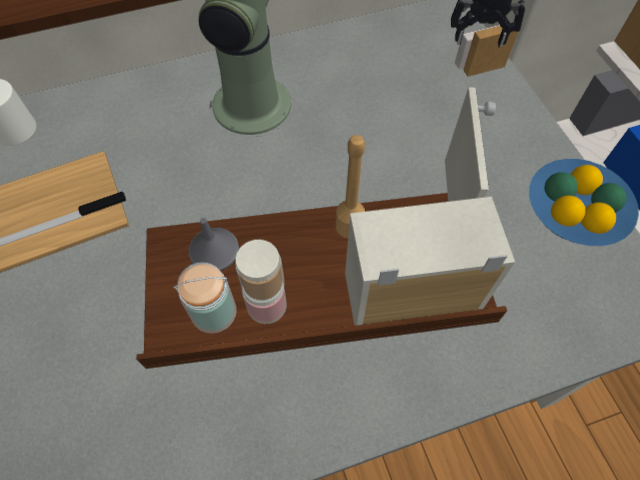

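View pics/side0.png

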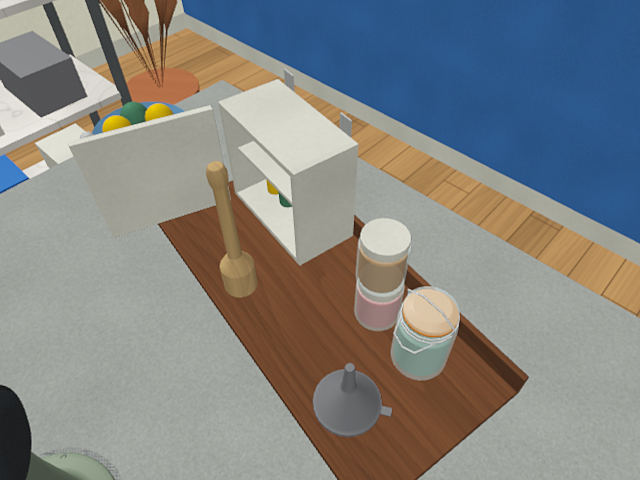

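The scene view shows the cabinet's top front-right corner at about (347,213), the tamper knob at (356,145) and the door's free top corner at (472,91). The side view shows the cabinet's front-right edge from (291,173) to (301,262), the tamper foot at about (240,275), and the stacked jars first in the row, at (380,275). Next I'll fit the shelf pose.

```bash
cat > h.py <<'E'
import numpy as np, cv2
from cell import bot
from scipy.optimize import least_squares
np.set_printoptions(precision=4,suppress=True)
K={c:(bot.calibration(c)["mtx"],bot.calibration(c)["extrinsics"]) for c in ("scene","side")}
def proj(c,P):
    m,e=K[c]; q=np.atleast_2d(P)@e[:3,:3].T+e[:3,3]; q=q@m.T; return q[:,:2]/q[:,2:]
def onz(c,uv,z):
    m,e=K[c]; d=e[:3,:3].T@np.linalg.solve(m,[*uv,1]); o=-e[:3,:3].T@e[:3,3]; return o+d*(z-o[2])/d[2]
def R(y): return np.array([[np.cos(y),-np.sin(y),0],[np.sin(y),np.cos(y),0],[0,0,1]])
def S2W(p,P): return np.atleast_2d(P)@R(p[2]).T+[p[0],p[1],0]
def W2S(p,P): return (np.atleast_2d(P)-[p[0],p[1],0])@R(p[2])
E
python3 - <<'E'
from h import *
O={"scene":[((0,0,.27),(347,213)),((0,.26,.27),(492,201)),((.136,.26,.27),(512,262)),((.136,0,.27),(357,277)),((-.18,-.435,.03),(147,229))],
"side":[((0,.26,.27),(220,100)),((.136,.26,.27),(282,82)),((.136,0,.27),(357,146)),((0,0,.27),(291,173)),((0,0,.03),(301,262)),((-.18,.305,.03),(160,224)),((.15,-.435,.075),(527,377))]}
f=lambda p:np.concatenate([(proj(c,S2W(p,np.array([a for a,_ in O[c]])))-np.array([b for _,b in O[c]])).ravel() for c in O])
s=least_squares(f,[.5,.2,0],loss="soft_l1",f_scale=2); p=s.x; print(p,f(p).reshape(-1,2).round(1).tolist())
np.save("shelf.npy",p)
def show(n,c,uv,z): w=onz(c,uv,z); print(n,c,"world",w,"shelf",W2S(p,w)[0])
show("knob","scene",(356,145),.314);show("knob","side",(217,171),.314)
show("jartop","scene",(259,257),.242);show("jartop","side",(385,237),.242)
show("clip","scene",(203,282),.19);show("clip","side",(432,307),.19)
show("funnel","scene",(214,249),.03);show("funnel","side",(347,405),.03)
t=np.linspace(0,2*np.pi,60)
def bb(xy,c):
    r=[(.032,.03),(.032,.092)]; P=np.vstack([np.c_[xy[0]+a*np.cos(t),xy[1]+a*np.sin(t),0*t+z] for a,z in r]); return proj(c,P)
# tamper: foot bbox in side: left 221,right 257,bottom 297
def g(q):
    a=bb(q[:2],"side"); k=np.array([q[0],q[1],.314])
    return np.r_[a[:,0].min()-221,a[:,0].max()-257,a[:,1].max()-297,(proj("scene",k)-[356,145]).ravel(),(proj("side",k)-[217,171]).ravel()]
w0=onz("side",(217,171),.314); s=least_squares(g,w0[:2]);print("tamper world",s.x,"shelf",W2S(p,[*s.x,.03])[0],g(s.x))
for c,uv in (("scene",(472,91)),("side",(72,149))):
    d=W2S(p,onz(c,uv,.27))[0]-[-.016,.26,.27]; print("door",c,np.hypot(d[0],d[1]),np.arctan2(-d[0],-d[1]))
print("base in shelf",W2S(p,[0,0,0])[0])
E
```

```text
[ 0.5812  0.0542 -0.2056] [[1.4, 0.0], [-1.7, -3.0], [0.7, 2.0], [3.6, 4.0], [-1.1, -4.2], [-0.5, 0.7], [-2.2, -3.7], [2.1, -1.9], [2.7, 1.3], [-1.4, 3.0], [-5.5, -10.3], [1.3, 2.3]]
knob scene world [0.4732 0.1068 0.314 ] shelf [-0.1165  0.0295  0.314 ]
knob side world [0.4736 0.108  0.314 ] shelf [-0.1163  0.0308  0.314 ]
jartop scene world [ 0.6001 -0.1202  0.242 ] shelf [ 0.0541 -0.1669  0.242 ]
jartop side world [ 0.5958 -0.1277  0.242 ] shelf [ 0.0515 -0.1751  0.242 ]
clip scene world [ 0.5883 -0.2294  0.19  ] shelf [ 0.0649 -0.2761  0.19  ]
clip side world [ 0.5729 -0.241   0.19  ] shelf [ 0.0522 -0.2906  0.19  ]
funnel scene world [ 0.4301 -0.2003  0.03  ] shelf [-0.0959 -0.28    0.03  ]
funnel side world [ 0.4268 -0.2069  0.03  ] shelf [-0.0978 -0.2871  0.03  ]
tamper world [0.473  0.1067] shelf [-0.1166  0.0293  0.03  ] [-1.231   0.9401 -0.7943 -0.11   -0.043   0.2628  0.5852]
door scene 0.2510639381564999 1.718497274233092
door side 0.26040610619885873 1.638157960030409
base in shelf [-0.5579 -0.1717  0.    ]
```

```bash
cat >> h.py <<'E'
from scipy.spatial.transform import Rotation as Ro
def quat(psi,t,flip):   # psi: heading in world, t: tilt forward of the fingers
    z=np.array([np.cos(psi)*np.sin(t),np.sin(psi)*np.sin(t),-np.cos(t)]); y=np.array([-np.sin(psi),np.cos(psi),0])*flip
    return Ro.from_matrix(np.c_[np.cross(y,z),y,z]).as_quat()[[3,0,1,2]]
E
python3 - <<'E'
from h import *
O={"scene":[((0,0,.27),(347,213)),((0,.26,.27),(492,201)),((.136,.26,.27),(512,262)),((.136,0,.27),(357,277)),((-.18,-.435,.03),(147,229))],
"side":[((0,.26,.27),(220,100)),((.136,.26,.27),(282,82)),((.136,0,.27),(357,146)),((0,0,.27),(291,173)),((0,0,.03),(301,262)),((.15,-.435,.075),(527,377))]}
f=lambda p:np.concatenate([(proj(c,S2W(p,np.array([a for a,_ in O[c]])))-np.array([b for _,b in O[c]])).ravel() for c in O])
s=least_squares(f,[.5,.2,0],loss="soft_l1",f_scale=2); p=s.x; print(p,f(p).reshape(-1,2).round(1).tolist())
np.save("shelf.npy",p); print("tamper",W2S(p,[.473,.1067,.03])[0])
for c in ("scene","side"):
    im=cv2.imread(f"pics/{c}0.png")
    for box in (((0,0,.03),(.136,.26,.27)),((-.18,-.435,.03),(.15,.305,.03))):
        a,b=np.array(box); C=proj(c,S2W(p,[[ (a,b)[i][0],(a,b)[j][1],(a,b)[k][2]] for i in (0,1) for j in (0,1) for k in (0,1)]))
        for i in range(8):
            for j in (1,2,4):
                if not i&j: cv2.line(im,tuple(C[i].astype(int)),tuple(C[i|j].astype(int)),(0,0,255),1)
    t=np.linspace(0,6.28,50)
    for r,z in ((.032,.03),(.032,.092),(.0165,.314)):
        cv2.polylines(im,[proj(c,np.c_[.473+r*np.cos(t),.1067+r*np.sin(t),0*t+z]).astype(int)],True,(255,0,0),1)
    for a in (1.62,1.7):
        cv2.polylines(im,[proj(c,S2W(p,[[-.016-r*np.sin(a),.26-r*np.cos(a),z] for r,z in ((0,.27),(.26,.27),(.26,.03),(0,.03))])).astype(int)],True,(0,255,0),1)
    cv2.imwrite(f"pics/ov_{c}.png",im)
a=cv2.imread("pics/ov_scene.png")[60:400,130:540]; b=cv2.imread("pics/ov_side.png")[60:400,60:450]
cv2.imwrite("pics/ov.png",np.hstack([a,b]))
yaw=p[2]
for n,xy,h in (("s1start",(-.146,.084),-62),("s1end",(-.08,-.04),-62),("s2start",(-.15,-.066),0),("s2end",(.02,-.064),0)):
  for t in (25,35):
    for fl in (1,-1):
        w=S2W(p,[*xy,.045])[0]; q=bot.solve_ik(w,quat(yaw+np.radians(h),np.radians(t),fl)); print(n,t,fl,q if q is None else np.array(q))
E
```

```text
[ 0.5809  0.0548 -0.2064] [[1.7, -0.2], [-1.4, -3.1], [1.0, 1.9], [3.8, 3.8], [-0.7, -4.5], [-0.7, 0.6], [-2.4, -3.8], [1.8, -2.0], [2.3, 1.2], [-1.7, 2.9], [0.8, 2.3]]
tamper [-0.1163  0.0286  0.03  ]
s1start 25 1 [ 0.4604  0.5215 -0.5289  0.6028 -0.429   1.7669]
s1start 25 -1 [ 0.4604  0.5215 -0.5289  0.6028 -0.429  -1.3747]
s1start 35 1 [ 0.5476  0.6026 -0.4705  0.6792 -0.5866  1.8911]
s1start 35 -1 [ 0.5476  0.6026 -0.4705  0.6792 -0.5866 -1.2505]
s1end 25 1 [ 0.1739  0.4662 -0.6371  0.4172 -0.4336  1.4513]
s1end 25 -1 [ 0.1739  0.4662 -0.6371  0.4172 -0.4336 -1.6902]
s1end 35 1 [ 0.2691  0.5243 -0.631   0.4063 -0.6108  1.5547]
s1end 35 -1 [ 0.2691  0.5243 -0.631   0.4063 -0.6108 -1.5869]
s2start 25 1 [-0.09    0.1979 -1.1957 -0.2565 -0.0491  0.1056]
s2start 25 -1 [-0.09    0.1979 -1.1957 -0.2565 -0.0491 -3.036 ]
s2start 35 1 None
s2start 35 -1 None
s2end 25 1 [-0.1288  0.403  -0.8101 -0.0775 -0.0328  0.0704]
s2end 25 -1 [-0.1288  0.403  -0.8101 -0.0775 -0.0328 -3.0712]
s2end 35 1 [-0.1202  0.4209 -0.9869 -0.4461 -0.0494  0.0707]
s2end 35 -1 [-0.1202  0.4209 -0.9869 -0.4461 -0.0494 -3.0709]
```

View pics/ov.png

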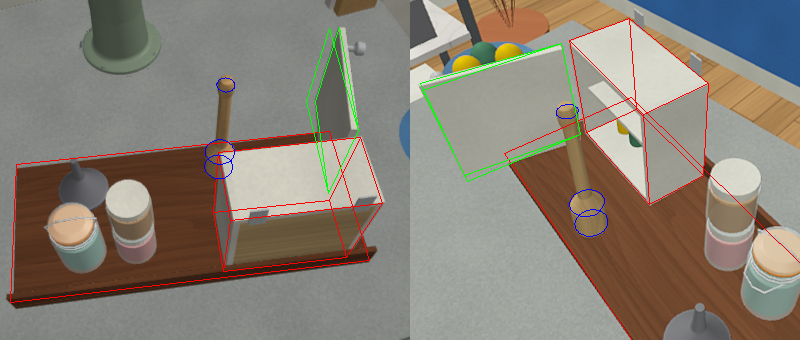

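The overlay fits within a few pixels, and the door angle is about 1.65. First stroke: push the tamper to the right and clear of the cabinet corner.

```bash
python3 - <<'E'
from h import *
p=np.load("shelf.npy"); T=np.array([-.1163,.0286]); G=np.array([-.062,-.068]); d=G-T; h=np.arctan2(d[1],d[0]); u=d/np.hypot(*d)
q=quat(p[2]+h,np.radians(25),1)
W=lambda xy,z:S2W(p,[*xy,z])[0]
c=bot.read_position(); bot.set_gripper(0.4); bot.move_linear([c[0],c[1],.40],speed=.3)
s=T-.066*u
bot.move_pose(W(s,.40),q); bot.move_linear(W(s,.046),speed=.2)
im=bot.camera("side"); a=cv2.imwrite("pics/side1.png",im[:,:,::-1])
hit=bot.move_linear(W(G-.033*u,.046),speed=.045,until_force=15); print(hit,W2S(p,bot.read_position()),bot.read_ft_force())
im2=bot.camera("side"); cv2.imwrite("pics/s1.png",np.hstack([im[100:400,50:450],im2[100:400,50:450]])[:,:,::-1])
for c in("side","scene"):
    if c=="scene": bot.camera(c)
    print(c,bot.search_frame(c,"tamper")[:2])
print(bot.read_clock())
E
```

```text
False [[-0.0782 -0.0392  0.046 ]] [-0.1667  1.6778 -0.8439]
side [{'bbox': [271.0, 182.8, 39.7, 135.8], 'confidence': 0.66}]
scene [{'bbox': [299.4, 166.0, 23.7, 97.4], 'confidence': 0.69}]
9.225
```

View pics/s1.png

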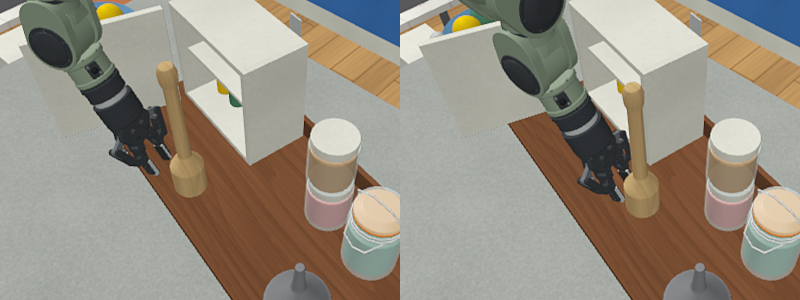

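The right half of the picture shows the tamper upright, with its foot at about (241,195) in the crop, cradled and clear of the cabinet corner. Second stroke: push it into the gap.

```bash
python3 - <<'E'
from h import *
p=np.load("shelf.npy"); W=lambda xy,z:S2W(p,[*xy,z])[0]
T=W2S(p,onz("side",(282,191),.314))[0][:2]; print("tamper",T)
assert np.hypot(*(T-[-.062,-.068]))<.02
u=np.array([.485,-.875]); c=W2S(p,bot.read_position())[0][:2]
bot.move_linear(W(c-.07*u,.046),speed=.15); bot.move_linear(W(c-.07*u,.36),speed=.3)
G=np.array([.06,-.066]); d=G-T; h=np.arctan2(d[1],d[0]); u=d/np.hypot(*d); q=quat(p[2]+h,np.radians(25),1)
s=T-.075*u
bot.move_pose(W(s,.36),q); bot.move_linear(W(s,.046),speed=.2)
hit=bot.move_linear(W(G-.033*u,.046),speed=.05,until_force=15); print(hit,W2S(p,bot.read_position()),bot.read_ft_force())
for c in("side","scene"):
    im=bot.camera(c); cv2.imwrite(f"pics/{c}2.png",im[:,:,::-1]); print(c,bot.search_frame(c,"tamper")[:2])
a=cv2.imread("pics/scene2.png")[80:380,130:530]; b=cv2.imread("pics/side2.png")[100:400,100:500]; cv2.imwrite("pics/s2.png",np.hstack([a,b]))
print(bot.read_clock())
E
```

```text
tamper [-0.0591 -0.0646]
False [[ 0.0269 -0.0656  0.046 ]] [-1.3086  0.4169 -1.1826]
side [{'bbox': [326.2, 149.6, 33.1, 136.2], 'confidence': 0.6}]
scene [{'bbox': [304.1, 226.7, 30.9, 91.0], 'confidence': 0.94}, {'bbox': [174.3, 265.3, 61.7, 67.4], 'confidence': 0.44}]
17.65
```

View pics/s2.png

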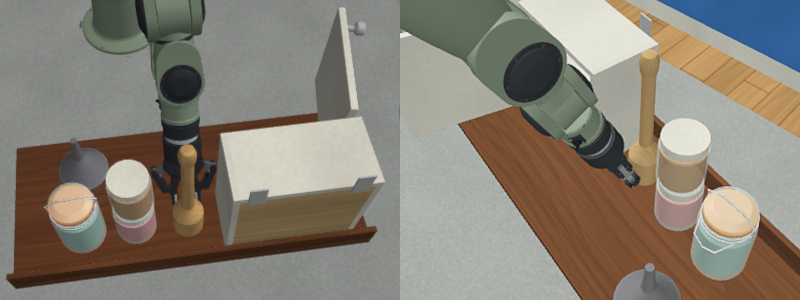

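The tamper is upright in the gap, with its foot at about (188,218) in the scene crop; the jars and funnel haven't moved. I'll compute its position, retreat, and move to the door.

```bash
python3 - <<'E'
from h import *
p=np.load("shelf.npy"); W=lambda xy,z:S2W(p,[*xy,z])[0]
bot.move_linear(W((-.16,-.066),.046),speed=.15); bot.move_linear(W((-.16,-.066),.40),speed=.3)
bot.set_gripper(0)
for c in("side","scene"):
    im=bot.camera(c); cv2.imwrite(f"pics/{c}3.png",im[:,:,::-1]); b=bot.search_frame(c,"tamper")[0]["bbox"]; print(c,b)
    # knob: 0.3 of its height-range below bbox top
    uv=(b[0]+b[2]/2,b[1]+8); print(W2S(p,onz(c,uv,.314))[0])
P=lambda a,d,r=.17:(-.016-r*np.sin(a)-d*np.cos(a),.26-r*np.cos(a)+d*np.sin(a))
cands=[(fl,[bot.solve_ik(W(P(a,d),z),quat(p[2],0,fl)) for a,d,z in ((1.68,.07,.40),(1.68,.07,.225),(.8,.015,.225),(0,.005,.225))]) for fl in(1,-1)]
for fl,js in cands: print(fl,[None if j is None else np.array(j) for j in js])
print(bot.read_clock())
a=cv2.imread("pics/scene3.png")[80:380,130:530]; b=cv2.imread("pics/side3.png")[100:400,60:460]; cv2.imwrite("pics/s3.png",np.hstack([a,b]))
E
```

```text
side [324.3, 150.9, 37.1, 136.0]
[ 0.0566 -0.0581  0.314 ]
scene [303.1, 227.5, 30.3, 85.3]
[ 0.0661 -0.0628  0.314 ]
1 [array([0.6196, 0.4892, 0.4774, 1.559 , 0.    , 0.8261]), array([0.6196, 0.5085, 0.0717, 1.1341, 0.    , 0.8261]), array([ 0.3238,  0.2798, -0.2745,  1.0165,  0.    ,  0.5302]), array([ 0.1255,  0.4179, -0.0725,  1.0804,  0.    ,  0.332 ])]
-1 [array([ 0.6196,  0.4892,  0.4774,  1.559 ,  0.    , -2.3155]), array([ 0.6196,  0.5085,  0.0717,  1.1341,  0.    , -2.3155]), array([ 0.3238,  0.2798, -0.2745,  1.0165,  0.    , -2.6114]), array([ 0.1255,  0.4179, -0.0725,  1.0804,  0.    , -2.8096])]
21.1667
```

View pics/s3.png

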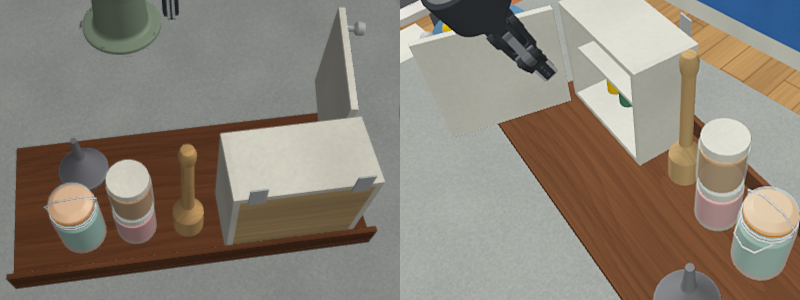

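The tamper stands free in the gap at shelf coordinates of about (0.06, -0.06), so its foot is 28 mm behind the front line. Now the door.

```bash
python3 - <<'E'
from h import *
p=np.load("shelf.npy"); W=lambda xy,z:S2W(p,[*xy,z])[0]; q=quat(p[2],0,1)
P=lambda a,d,r=.17:(-.016-r*np.sin(a)-d*np.cos(a),.26-r*np.cos(a)+d*np.sin(a))
bot.move_pose(W(P(1.68,.07),.40),q); hit=bot.move_linear(W(P(1.68,.07),.225),speed=.2,until_force=8); print(hit)
for a in np.linspace(1.6,.15,9):
    hit=bot.move_linear(W(P(a,.015),.225),speed=.12,until_force=12)
    if hit: print("hit",a,bot.read_ft_force()); break
else:
    hit=bot.move_linear(W(P(0,0),.225),speed=.04,until_force=6)
    print("end",hit,W2S(p,bot.read_position()),bot.read_ft_force())
c=W2S(p,bot.read_position())[0]
if c[0]>-.06:
    bot.move_linear(W((c[0]-.08,c[1]),.225),speed=.15); bot.move_linear(W((c[0]-.14,c[1]),.40),speed=.3)
for c in("side","scene"):
    im=bot.camera(c); cv2.imwrite(f"pics/{c}4.png",im[:,:,::-1])
a=cv2.imread("pics/scene4.png")[80:380,130:530]; b=cv2.imread("pics/side4.png")[60:360,60:460]; cv2.imwrite("pics/s4.png",np.hstack([a,b]))
print(bot.read_clock())
E
```

```text
False
end True [[-0.0314  0.0913  0.224 ]] [ 0.7622 -0.8928 -0.2461]
29.9333
```

View pics/s4.png

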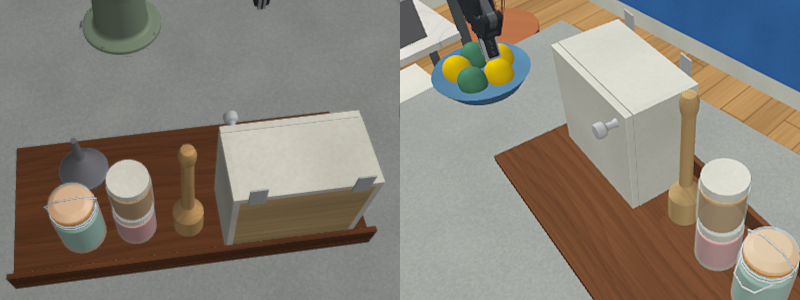

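The door looks shut, with its knob at (605,128) in the side crop. I'll zoom in to check the seam before handing in.

```bash
python3 - <<'E'
import cv2,numpy as np
a=cv2.imread("pics/side4.png")[70:270,200:370]; b=cv2.imread("pics/scene4.png")[180:290,340:520]
a=cv2.resize(a,None,fx=3,fy=3,interpolation=2); b=cv2.resize(b,(290,177)); o=np.zeros((600,800,3),np.uint8); o[:600,:510]=a; o[:177,510:]=b; cv2.imwrite("pics/z.png",o)
E
```

```text
(no output)
```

View pics/z.png

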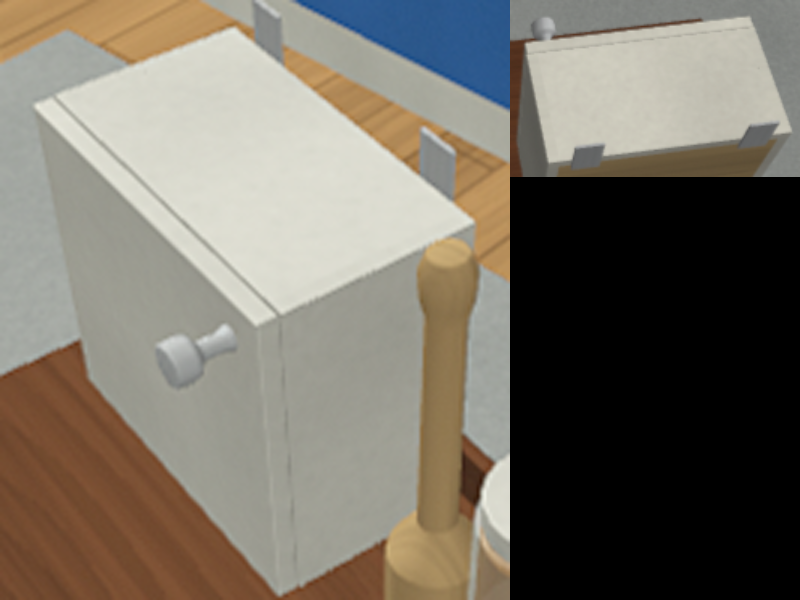

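The door sits flush, with an even hairline seam from (55,97) to (283,315). The tamper is upright behind the front line, so I'm handing in.

```bash
python3 -c "
from cell import bot
print(bot.close_job())"
```

```text
the job is handed in; nothing more can be done
None
```

The tamper stands upright in the gap with its foot about 28 mm behind the cabinet's front line, the door is shut flush, and the jars and funnel look unmoved in the pictures; I handed the job in at about 30 s, and no verdict was shown.

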